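Show where the round amber lamp goes

ROBOT

A 6-joint arm with a two-finger parallel gripper is mounted at the origin on the work surface. World frame = base frame: x ahead of the robot, y to its left, z up, the work surface at z = 0. Lengths are in mm, angles in rad, forces in N, time in s.
With the tool pointing down it reaches from about 275 to 825 mm from the base axis. Payload 4.9 kg.
Tool frame: the origin (TCP) lies between the finger pads, 19 mm behind the fingertips; this is the grasp point; z points along the fingers, y is the line along which they close (so a half turn about z gives the same grasp; the last joint's range is limited). The gripper opens to 85 mm and grips with 20 to 120 N. Pads are 22 mm wide; open, the fingers measure 114 mm over their backs; the gripper's body (76 mm by 85 mm) begins 54 mm behind the grasp point. The pads swing forward as they close: fully open they stand 13 mm farther back than shut.
Start: joints at [-1.323, 0.326, -0.193, 1.052, 0, 1.437], TCP at [204.938, -510.411, 249.981] pointing down, gripper open.
Joint ranges: [-2.65, 2.65], [-0.97, 1.79], [-1.3, 1.35], [-1.93, 2.1], [-1.47, 1.37], [-3.14, 3.14]. Speed limits (rad/s): [2.57, 2.57, 3.14, 3.14, 3.14, 3.14].

INTERFACE

Orientations are given as [roll, pitch, yaw] about the fixed x, y, z axes, in that order (R = Rz(yaw) Ry(pitch) Rx(roll)).
In Python, from cell import robot gives the robot as it stands.
- The arm moves only by the tool step_arm, never from a script. Its arguments are lists of equal length, an entry for each row: "fingers": the opening, from 0 (shut) to 1 (fully open); "xyz": the shift along the world's x, y, z in cm, a list of three; "rot": the turn, a rotation vector about the world's x, y, z in rad, a list of three. In form: {"fingers": [fingers, ...], "xyz": [[tx, ty, tz], ...], "rot": [[rx, ry, rz], ...]}. A call has 1 to 5 rows; each row shifts and turns the commanded pose from where the row before left it; what a row does not reach is not made up. A row lasts 1/12 s, in which the tool goes at most 41.7 mm and 7.16 degrees, less where a joint would pass 70% of its speed; a pose out of reach is approached as far as the arm can. A call is refused whole if a number of a shift passes 4.17 or a number of a turn 0.125, either way. A call with a gripper value outside its range is refused whole. The fingers move at their own pace and stop on an object; "force" is the grip in N (left out, the last holds). Time passes only in rows, so rows that do not move let the fingers close. It gives the time, the measured TCP pose, the force, the opening and the grip force at its end, in the units of the state.
- robot.get_state(): the state, without advancing time (a new reading comes with each control period).
- robot.snapshot(name): name is "scene" or "top" or "wrist"; returns the picture (384x512x3 uint8, red, green, blue); there is no depth.
- robot.calibration(name): a dict with "fx", "fy", "cx", "cy" (pixels), "R" (3x3) and "t" (3): a world point X has camera coordinates R X + t. Camera axes: x right, y down, z forward; pixel columns grow to the right and rows downward; lengths in mm; the calibration is good to about 2 mm. The wrist camera is an equidistant fisheye: a pixel r from the principal point sees the ray r / f radians off the axis. A picture is of the moment at which its call begins: read the wrist's pose just before it. calibration takes no time and is no camera call; for the wrist camera it gives the pose at the moment of the call.
- robot.sign_off(): hands the job in; it is judged then, once.
The state is a dict: "clock": time; "joint_pos": joint angles; "qd": joint speeds; "tau": joint torques, N m; "ee_pos": TCP position; "tool_rot": TCP orientation; "wrist_force": force on the tool from outside, world axes, zero at the start; "wrist_torque": the same for the moment, N m; "width": finger opening in mm; "grip_force": force on a finger pad.
Only numpy, scipy, OpenCV 4.12 (cv2) and the standard library are available. Lean on these libraries where they do the work, as an engineer would, in place of code of your own. Each camera call takes 0.05 s, during which the arm holds its last target. There are 200 camera calls.

TASK

Show your workmate where the returned lamp is to be put away: point at the round amber lamp lying on the mat with your fingertips just above its middle, two or three centimetres off, and stay there for two seconds; then point in the same way at the empty blue bin, just above the middle of its open top, for two seconds. Then press the green button right in to book it and move clear. Do not touch the lamps, the bins, the scanner, the carton or the tin: they all stay where they are, and the red button is not pressed.

Things in the scene. Friction and masses are not known exactly. Their poses are not given: they have to be found in the camera images.
- round_amber: Round amber lamp: black base disc 64 mm across and 12 mm high, domed amber lens on it, 30 mm high in all. Origin: centre of its underside. Its underside lies flat on the 4 mm mat, its own z up; loose, to be left where it is, and touching it at all is a fault.
- round_amber_top (a point): Top centre of the round amber lamp's lens, 30 mm above its underside, 34 mm above the table; z up.
- round_red: Round red lamp, same shape and size as the round amber one, with a red lens (not the one to point at). Origin: centre of its underside. Its underside lies flat on the 4 mm mat, its own z up; loose, to be left where it is, and touching it at all is a fault.
- long_amber: Oblong amber lamp, black base 100 (its x) x 36 (its y) mm, amber lens, 28 mm high (not the one to point at). Origin: centre of its underside. Its underside lies flat on the 4 mm mat, its own z up; loose, to be left where it is, and touching it at all is a fault.
- bin_empty: Open-fronted blue plastic stock bin, 140 (its x) x 100 (its y) x 75 mm high at the back and sides, front wall (facing -x, the robot) 40 mm high, walls 3 mm. Loose, to be left standing, untouched. Origin: centre of its underside, z up. This is the one bin with nothing in it.
- bin_empty_mouth (a point): Middle of the empty bin's open top: above the centre of its floor, level with its 75 mm rim; z up.
- bin_round_red: Open-fronted blue plastic stock bin, 140 (its x) x 100 (its y) x 75 mm high at the back and sides, front wall (facing -x, the robot) 40 mm high, walls 3 mm. Loose, to be left standing, untouched. Origin: centre of its underside, z up. This one holds round red lamps, which stand up to about 75 mm above the table.
- bin_long_amber: Open-fronted blue plastic stock bin, 140 (its x) x 100 (its y) x 75 mm high at the back and sides, front wall (facing -x, the robot) 40 mm high, walls 3 mm. Loose, to be left standing, untouched. Origin: centre of its underside, z up. This one holds oblong amber lamps, which stand up to about 75 mm above the table.
- console: Stock terminal: fixed flat grey box with a white top, 110 (its x) x 170 (its y) x 30 mm high, carrying the green and the red button 90 mm apart, either way round. It stands left or right of the mat. Origin: centre of its underside.
- green (a joint): How far the green button is pressed, 0 (out) to 0.006 m (right in); a spring returns it, and 5 N press it fully down. It moves straight down.
- green_top (a point): Centre of the top face of the green button's cap (36 mm across), in a black housing 52 mm across on the terminal; the cap stands 10 mm proud of the housing; about 52 mm above the table when out.
- red (a joint): How far the red button is pressed, 0 (out) to 0.006 m; same kind as the green one. Leave it alone.
- red_top (a point): Centre of the top face of the red button's cap, same size and height as the green one.
- scanner: Fixed hand scanner in its cradle, black and grey, about 110 x 90 mm and 140 mm high, on the other side of the mat from the terminal. Origin: centre of its underside. Leave it alone.
- carton: Small loose cardboard carton, 55 x 55 x 95 mm high, standing. Origin: centre of its underside. Leave it alone.
- grease_tin: Loose closed tin with a yellow label, 64 mm across, 85 mm high, standing. Origin: centre of its underside. Leave it alone.
Things that resemble listed ones, but are neither listed nor needed, are in the scene too. Leave any turquoise or yellow look-alike of the long_amber alone.

How it is judged (in metres and radians):
On the way, in this order (a step that is already met when the one before it is completed fails the run):
1. the tool point stays just above the middle of the round amber lamp (horizontal distance between the grasp point and round_amber_top below 0.025 m and z of the grasp point in the frame of round_amber_top between 0.012 and 0.085 m), for 1.8 s.
2. then the tool point stays just above the middle of the empty bin's open top (horizontal distance between the grasp point and bin_empty_mouth below 0.03 m and z of the grasp point in the frame of bin_empty_mouth between 0.012 and 0.085 m), for 1.8 s.
3. then the green button is pressed right in (value of joint green above 0.0045 m), for 0.05 s.
At the end, for the whole second after the job is handed in: Both buttons are out again (less than 1.5 mm in); the three lamps, the three bins, the carton and the tin are upright, at rest and within 8 mm of where they began (value of joint each of green, red below 0.0015 m and distance of each of round_amber, round_red, long_amber, bin_empty, bin_round_red, bin_long_amber, carton, grease_tin from where it was at the start of the episode below 0.008 m and linear speed of each of round_amber, round_red, long_amber, bin_empty, bin_round_red, bin_long_amber, carton, grease_tin below 0.02 m/s and angle between each of round_amber, round_red, long_amber, bin_empty, bin_round_red, bin_long_amber, carton, grease_tin's own z axis and vertical below 0.1 rad); the robot touches nothing.
It fails at once if the robot touches one of the three lamps on the mat (contact force between any of the fingers, the arm and round_amber above 0.5 N or contact force between any of the fingers, the arm and round_red above 0.5 N or contact force between any of the fingers, the arm and long_amber above 0.5 N).
It fails at once if the robot touches one of the three bins (contact force between any of the fingers, the arm and bin_empty above 0.5 N or contact force between any of the fingers, the arm and bin_round_red above 0.5 N or contact force between any of the fingers, the arm and bin_long_amber above 0.5 N).
It fails at once if the robot touches the scanner, the carton or the tin (contact force between any of the fingers, the arm and scanner above 0.5 N or contact force between any of the fingers, the arm and carton above 0.5 N or contact force between any of the fingers, the arm and grease_tin above 0.5 N).
It fails at once if a lamp, a bin, the carton or the tin is moved or lifted by more than 1 cm (distance of any of round_amber, round_red, long_amber, bin_empty, bin_round_red, bin_long_amber, carton, grease_tin from where it was at the start of the episode above 0.01 m).
It fails at once if the red button is pressed (value of joint red above 0.002 m).
It also fails if it takes over 51 s, if anything falls off the work surface, if the arm or the gripper's body presses on something with over 40 N, if the wrist force passes 120 N, or if a joint passes its speed limit or range.

## Working session

There is one attempt and no reset: what is moved stays moved. The work goes in short steps, Python scripts to look and compute and a tool call to move; the robot and the scene stay as the last step left them, time stands still between calls to the robot, and variables do not carry over. Pictures are saved under pics/ and viewed, at most 10 in all, crops included, and the job is handed in when it is done.

Besides the shell and the picture viewer there is one more tool, called after "Emit:" as name(argument=value, ...), one argument or row to a line, values as JSON. step_arm: Moves the arm, as the interface text tells. Its arguments: {"type":"object","properties":{"fingers":{"type":"array","items":{"type":"number"}},"xyz":{"type":"array","items":{"type":"array","items":{"type":"number"}}},"rot":{"type":"array","items":{"type":"array","items":{"type":"number"}}},"force":{"type":"number"}},"required":["fingers","xyz","rot"]}

```bash
mkdir -p pics; cat > h.py <<'E'
import numpy as np, cv2
from cell import robot
def px2plane(c,u,v,z):
    R=np.array(c["R"]);t=np.array(c["t"]).ravel()
    d=R.T@np.array([(u-c["cx"])/c["fx"],(v-c["cy"])/c["fy"],1]);o=-R.T@t
    return o+d*(z-o[2])/d[2]
E
python3 - <<'E'
from h import *
for n in("scene","top"):
    im=robot.snapshot(n);cv2.imwrite(f"pics/{n}.png",im[:,:,::-1]);
    c=robot.calibration(n);print(n,c)
a=[cv2.imread(f"pics/{n}.png") for n in("scene","top")]
cv2.imwrite("pics/top_big.png",cv2.resize(a[1],(800,600),interpolation=cv2.INTER_CUBIC))
s=robot.get_state();print(s["clock"],s["ee_pos"],s["tool_rot"],s["width"])
E
```

```text
scene {'fx': 428.91889034171453, 'fy': 428.91889034171453, 'cx': 255.25430828111132, 'cy': 191.31682141869857, 'R': array([[ 0.30236527,  0.95314258,  0.00971964],
       [ 0.81576461, -0.25348342, -0.51987908],
       [-0.49305512,  0.16512232, -0.85418457]]), 't': array([-107.83592726, -403.37901072, 1527.26462971])}
top {'fx': 389.122768730857, 'fy': 389.122768730857, 'cx': 257.467636595281, 'cy': 191.85747014930564, 'R': array([[ 1.50259273e-02, -9.99887054e-01, -3.16777477e-04],
       [-9.95644763e-01, -1.49330211e-02, -9.20245100e-02],
       [ 9.20093858e-02,  1.69815143e-03, -9.95756692e-01]]), 't': array([ -70.45528524,  508.86126243, 1158.26822345])}
0.1 [ 204.82827811 -509.92299887  249.28705036] [-3.14006729e+00 -2.19509230e-04  3.81811369e-01] 85.31921950262415
```

View pics/top_big.png

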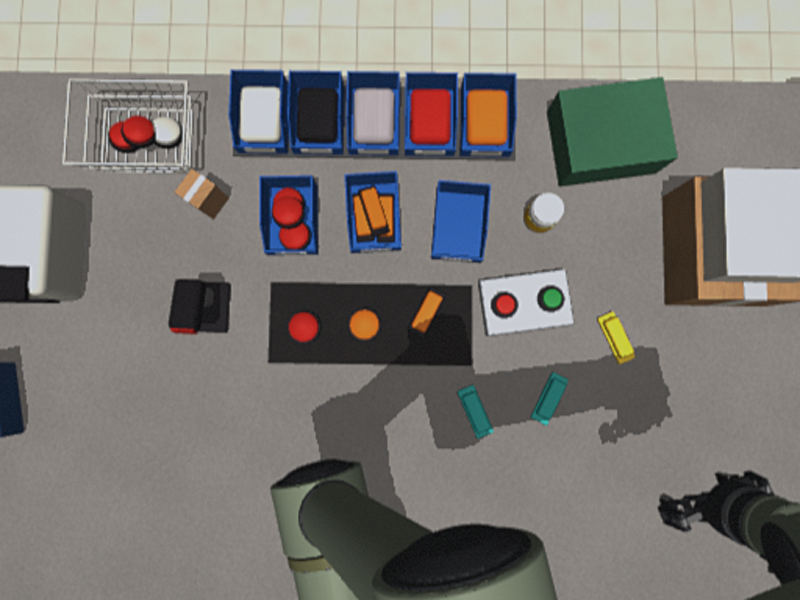

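View pics/scene.png

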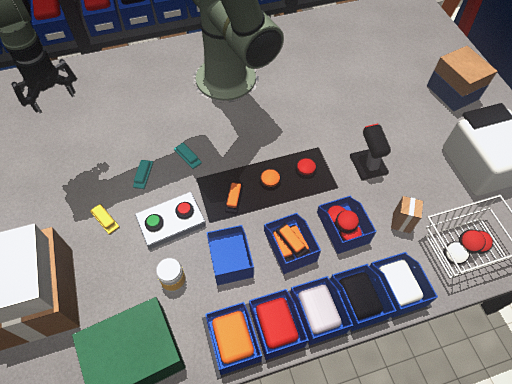

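The top view (800x600 enlargement) shows three lamps on the black mat: round red (303,327), round amber (364,324) and oblong amber (427,312). The round one with the amber lens fits the description. There are three front bins: reds (289,215), oblong ambers (373,212) and an empty one (461,221), which is the target. The terminal has red at (505,305) and green at (551,298); the tin is at (545,211). The scene view agrees.

```bash
python3 - <<'E'
from h import *
guess={"top":{"amber":(233,207),"bin":(295,141),"green":(353,191),"red":(323,195)},
"scene":{"amber":(270,178),"bin":(231,255),"green":(154,222),"red":(184,210)}}
rng={"amber":[((5,120,90),(22,255,255))],"bin":[((100,120,40),(125,255,255))],"green":[((45,100,50),(85,255,255))],"red":[((0,120,70),(4,255,255)),((172,120,70),(180,255,255))]}
zz={"amber":24,"bin":75,"green":52,"red":52}
for n in guess:
    im=cv2.imread(f"pics/{n}.png");hsv=cv2.cvtColor(im,cv2.COLOR_BGR2HSV);c=robot.calibration(n)
    for k,g in guess[n].items():
        m=sum(cv2.inRange(hsv,*r) for r in rng[k])
        _,lab,st,ce=cv2.connectedComponentsWithStats(m)
        l=lab[g[1],g[0]];p=ce[l]
        print(n,k,l,st[l],p.round(1),px2plane(c,*p,zz[k]).round(1))
        if k=="bin":
            cn=cv2.findContours((lab==l).astype(np.uint8),0,2)[0][0]
            q=cv2.approxPolyDP(cv2.convexHull(cn),4,True)[:,0]
            for a in q: print(a,[px2plane(c,*a,z).round(0)[:2] for z in (75,40,0)])
b=cv2.imread("pics/top.png")[100:250,150:400]
cv2.imwrite("pics/crop.png",cv2.resize(b,None,fx=3.2,fy=3.2,interpolation=cv2.INTER_CUBIC))
E
```

```text
top amber 11 [224 198  19  20 295] [232.7 207.3] [461.8  11.2  24. ]
top bin 7 [ 276  115   38   53 1654] [294.7 140.8] [ 657.5 -170.2   75. ]
[313 118] [array([ 727., -224.]), array([ 737., -229.]), array([ 748., -234.])]
[308 166] [array([ 583., -209.]), array([ 589., -214.]), array([ 595., -219.])]
[276 164] [array([ 588., -116.]), array([ 593., -117.]), array([ 600., -119.])]
[281 115] [array([ 734., -129.]), array([ 745., -131.]), array([ 757., -133.])]
top green 9 [347 185  13  12 127] [353.  190.5] [ 515.6 -345.8   52. ]
top red 14 [317 189  13  12 128] [323.  194.5] [ 502.3 -257.    52. ]
scene amber 54 [261 169  19  18 261] [269.9 177. ] [461.3  12.6  24. ]
scene bin 73 [ 207  225   47   60 1894] [230.1 254.7] [ 686.9 -173.    75. ]
[241 225] [array([ 614., -122.]), array([ 597., -118.]), array([ 577., -113.])]
[252 276] [array([ 758., -137.]), array([ 746., -133.]), array([ 732., -128.])]
[217 284] [array([ 752., -225.]), array([ 739., -224.]), array([ 725., -223.])]
[207 232] [array([ 607., -213.]), array([ 590., -212.]), array([ 570., -211.])]
scene green 2 [147 214  13  12 117] [152.6 219.9] [ 516.2 -345.2   52. ]
scene red 7 [177 202  13  12 121] [183.4 207.5] [ 503.  -256.5   52. ]
```

View pics/crop.png

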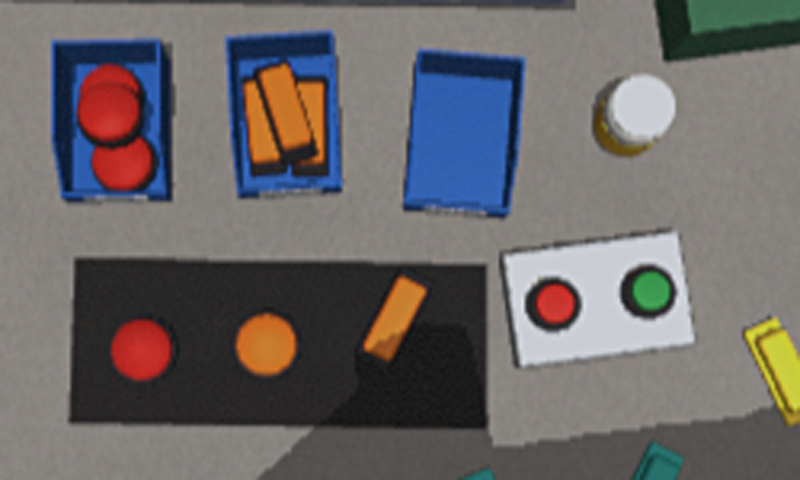

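The crop confirms the targets: round amber lens at crop (266,344), the empty bin at (463,133), and green at (648,291), right of red at (553,303). World targets are lamp (462,12), bin (661,-170) and green (516,-346). I'm moving with the fingers shut.

Emit:
step_arm(
  fingers=[0, 0, 0, 0, 0],
  xyz=[
    [1.6, 3.2, -0.4],
    [1.6, 3.2, -0.4],
    [1.6, 3.2, -0.4],
    [1.6, 3.2, -0.4],
    [1.6, 3.2, -0.4],
  ],
  rot=[
    [0, 0, 0],
    [0, 0, 0],
    [0, 0, 0],
    [0, 0, 0],
    [0, 0, 0],
  ],
)

```text
clock: 0.52
ee_pos: [285.1, -348.6, 229.4]
tool_rot: [-3.141, -0.0, 0.381]
wrist_force: [1.0, 0.0, -0.3]
width: 25.2
grip_force: 0.0
```

Emit:
step_arm(
  fingers=[0, 0, 0, 0, 0],
  xyz=[
    [1.6, 3.2, -0.4],
    [1.6, 3.2, -0.4],
    [1.6, 3.2, -0.4],
    [1.6, 3.2, -0.4],
    [1.6, 3.2, -0.4],
  ],
  rot=[
    [0, 0, 0],
    [0, 0, 0],
    [0, 0, 0],
    [0, 0, 0],
    [0, 0, 0],
  ],
)

```text
clock: 0.93
ee_pos: [365.1, -188.6, 209.7]
tool_rot: [-3.141, 0.0, 0.381]
wrist_force: [0.1, -0.2, -0.5]
width: -0.2
grip_force: 0.0
```

Emit:
step_arm(
  fingers=[0, 0, 0, 0, 0],
  xyz=[
    [1.6, 3.2, -0.4],
    [1.6, 3.2, -0.4],
    [1.6, 3.2, -0.4],
    [1.6, 3.2, -0.4],
    [1.6, 3.2, -0.4],
  ],
  rot=[
    [0, 0, 0],
    [0, 0, 0],
    [0, 0, 0],
    [0, 0, 0],
    [0, 0, 0],
  ],
)

```text
clock: 1.35
ee_pos: [445.2, -28.6, 189.7]
tool_rot: [-3.142, 0.0, 0.382]
wrist_force: [0.5, -1.2, -0.8]
width: -0.1
grip_force: 0.0
```

Emit:
step_arm(
  fingers=[0, 0, 0, 0],
  xyz=[
    [0.8, 2.0, -1.0],
    [0.9, 2.0, -1.0],
    [0, 0, -2.0],
    [0, 0, -2.0],
  ],
  rot=[
    [0, 0, 0],
    [0, 0, 0],
    [0, 0, 0],
    [0, 0, 0],
  ],
)

```text
clock: 1.68
ee_pos: [462.7, 10.9, 129.5]
tool_rot: [3.141, -0.001, 0.385]
wrist_force: [-0.4, -0.2, 0.1]
width: 0.3
grip_force: 0.0
```

```bash
python3 - <<'E'
from h import *
a=robot.snapshot("wrist")[:,:,::-1];b=robot.snapshot("scene")[:,:,::-1]
b=cv2.resize(b[100:260,180:350],(408,384),interpolation=cv2.INTER_CUBIC)
im=np.hstack([cv2.resize(a,(390,384)),b]);cv2.imwrite("pics/w1.png",im)
E
```

```text
(no output)
```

View pics/w1.png

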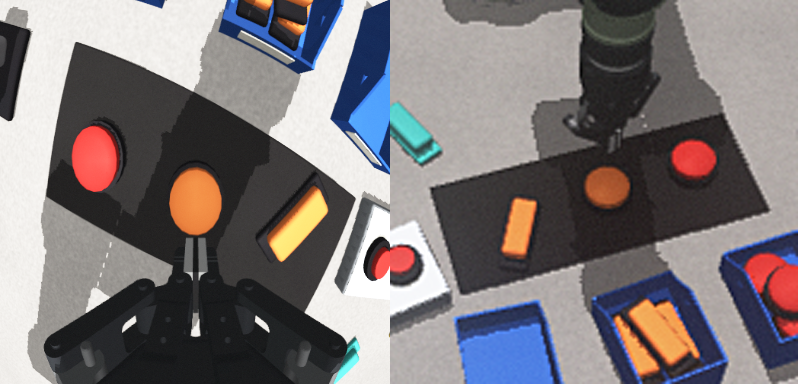

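The left half (wrist) has the shut fingers' tips at (195,238) in line with the amber lens at (195,200). The right half (scene) shows them above the lamp at (607,187). I'm going down to about 27 mm and holding.

Emit:
step_arm(
  fingers=[0, 0, 0, 0, 0],
  xyz=[
    [0, 0.1, -1.7],
    [0, 0, -1.7],
    [0, 0, -1.4],
    [0, 0, 0],
    [0, 0, 0],
  ],
  rot=[
    [0, 0, 0],
    [0, 0, 0],
    [0, 0, 0],
    [0, 0, 0],
    [0, 0, 0],
  ],
)

```text
clock: 2.2
ee_pos: [461.7, 10.4, 82.3]
tool_rot: [-3.141, 0.001, 0.381]
wrist_force: [0.5, -0.0, 0.3]
width: -0.1
grip_force: 0.0
```

Emit:
step_arm(
  fingers=[0, 0, 0, 0, 0],
  xyz=[
    [0, 0, 0],
    [0, 0, 0],
    [0, 0, 0],
    [0, 0, 0],
    [0, 0, 0],
  ],
  rot=[
    [0, 0, 0],
    [0, 0, 0],
    [0, 0, 0],
    [0, 0, 0],
    [0, 0, 0],
  ],
)

```text
clock: 2.62
ee_pos: [462.2, 10.5, 82.5]
tool_rot: [3.141, -0.001, 0.382]
wrist_force: [0.0, 0.2, -0.8]
width: 0.1
grip_force: 0.0
```

Emit:
step_arm(
  fingers=[0, 0, 0, 0, 0],
  xyz=[
    [0, 0, 0],
    [0, 0, 0],
    [0, 0, 0],
    [0, 0, 0],
    [0, 0, 0],
  ],
  rot=[
    [0, 0, 0],
    [0, 0, 0],
    [0, 0, 0],
    [0, 0, 0],
    [0, 0, 0],
  ],
)

```text
clock: 3.03
ee_pos: [461.9, 10.6, 81.9]
tool_rot: [-3.142, 0.0, 0.382]
wrist_force: [-0.4, -0.2, -0.9]
width: -0.1
grip_force: 0.0
```

Emit:
step_arm(
  fingers=[0, 0, 0, 0, 0],
  xyz=[
    [0, 0, 0],
    [0, 0, 0],
    [0, 0, 0],
    [0, 0, 0],
    [0, 0, 0],
  ],
  rot=[
    [0, 0, 0],
    [0, 0, 0],
    [0, 0, 0],
    [0, 0, 0],
    [0, 0, 0],
  ],
)

```text
clock: 3.45
ee_pos: [461.9, 10.6, 82.0]
tool_rot: [-3.142, 0.0, 0.382]
wrist_force: [0.4, -0.1, 0.1]
width: 0.1
grip_force: 0.0
```

Emit:
step_arm(
  fingers=[0, 0, 0, 0, 0],
  xyz=[
    [0, 0, 0],
    [0, 0, 0],
    [0, 0, 0],
    [0, 0, 0],
    [0, 0, 0],
  ],
  rot=[
    [0, 0, 0],
    [0, 0, 0],
    [0, 0, 0],
    [0, 0, 0],
    [0, 0, 0],
  ],
)

```text
clock: 3.87
ee_pos: [461.9, 10.6, 82.0]
tool_rot: [3.142, -0.0, 0.382]
wrist_force: [-0.2, -0.7, 0.2]
width: -0.3
grip_force: 0.0
```

Emit:
step_arm(
  fingers=[0, 0, 0, 0, 0],
  xyz=[
    [0, 0, 0],
    [0, 0, 0],
    [0, 0, 0],
    [0, 0, 0],
    [0, 0, 0],
  ],
  rot=[
    [0, 0, 0],
    [0, 0, 0],
    [0, 0, 0],
    [0, 0, 0],
    [0, 0, 0],
  ],
)

```text
clock: 4.28
ee_pos: [461.9, 10.6, 82.0]
tool_rot: [3.142, -0.0, 0.382]
wrist_force: [0.5, -0.3, -0.4]
width: -0.1
grip_force: 0.0
```

Emit:
step_arm(
  fingers=[0, 0, 0, 0, 0],
  xyz=[
    [0, 0, 2.5],
    [0, 0, 2.5],
    [0, 0, 2.5],
    [0, 0, 2.5],
    [2.5, -2.2, 0],
  ],
  rot=[
    [0, 0, 0],
    [0, 0, 0],
    [0, 0, 0],
    [0, 0, 0],
    [0, 0, 0],
  ],
)

```text
clock: 4.7
ee_pos: [485.6, -9.1, 186.3]
tool_rot: [-3.141, -0.003, 0.386]
wrist_force: [0.7, 0.4, -0.5]
width: 0.1
grip_force: 0.0
```

Emit:
step_arm(
  fingers=[0, 0, 0, 0, 0],
  xyz=[
    [2.5, -2.2, 0],
    [2.5, -2.2, 0],
    [2.5, -2.3, 0],
    [2.5, -2.3, 0],
    [2.5, -2.3, 0],
  ],
  rot=[
    [0, 0, 0],
    [0, 0, 0],
    [0, 0, 0],
    [0, 0, 0],
    [0, 0, 0],
  ],
)

```text
clock: 5.12
ee_pos: [612.9, -125.6, 181.9]
tool_rot: [-3.142, 0.0, 0.382]
wrist_force: [0.4, 0.7, 0.6]
width: -0.3
grip_force: 0.0
```

Emit:
step_arm(
  fingers=[0, 0, 0],
  xyz=[
    [2.5, -2.3, 0],
    [2.4, -2.3, 0],
    [0, 0, 0],
  ],
  rot=[
    [0, 0, 0],
    [0, 0, 0],
    [0, 0, 0],
  ],
)

```text
clock: 5.37
ee_pos: [664.4, -175.1, 180.7]
tool_rot: [3.139, -0.001, 0.378]
wrist_force: [-0.6, 1.0, 0.1]
width: 0.0
grip_force: 0.0
```

```bash
python3 - <<'E'
from h import *
a=robot.snapshot("wrist")[:,:,::-1];b=robot.snapshot("scene")[:,:,::-1]
b=cv2.resize(b[160:320,130:300],(408,384),interpolation=cv2.INTER_CUBIC)
im=np.hstack([cv2.resize(a,(390,384)),b]);cv2.imwrite("pics/w2.png",im)
E
```

```text
(no output)
```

View pics/w2.png

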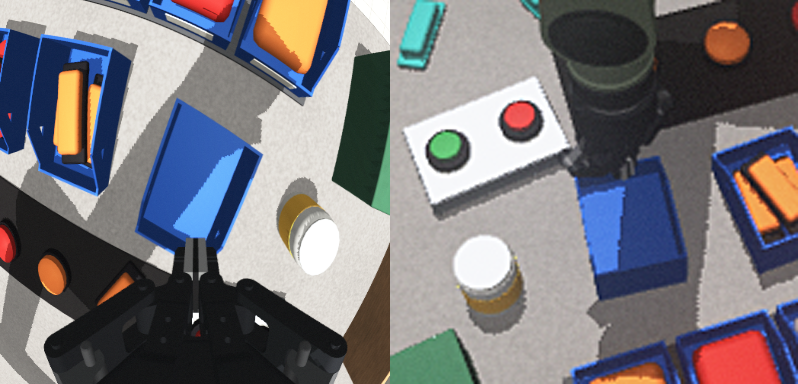

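In both halves the fingertips sit over the empty bin (wrist bin at about (200,175), scene (630,230)), the tin is well clear, and nothing has moved. I'm lowering to about 27 mm above the mouth and holding.

Emit:
step_arm(
  fingers=[0, 0, 0, 0, 0],
  xyz=[
    [0, 0, -2.0],
    [0, 0, -2.0],
    [0, 0, -2.0],
    [0, 0, 0],
    [0, 0, 0],
  ],
  rot=[
    [0, 0, 0],
    [0, 0, 0],
    [0, 0, 0],
    [0, 0, 0],
    [0, 0, 0],
  ],
)

```text
clock: 5.88
ee_pos: [659.2, -169.0, 121.2]
tool_rot: [-3.139, 0.002, 0.383]
wrist_force: [-0.3, -0.6, 0.5]
width: 0.2
grip_force: 0.0
```

Emit:
step_arm(
  fingers=[0, 0, 0, 0, 0],
  xyz=[
    [0, 0, 0],
    [0, 0, 0],
    [0, 0, 0],
    [0, 0, 0],
    [0, 0, 0],
  ],
  rot=[
    [0, 0, 0],
    [0, 0, 0],
    [0, 0, 0],
    [0, 0, 0],
    [0, 0, 0],
  ],
)

```text
clock: 6.3
ee_pos: [661.3, -170.5, 122.8]
tool_rot: [3.141, -0.001, 0.382]
wrist_force: [-0.4, 0.1, -0.0]
width: -0.1
grip_force: 0.0
```

Emit:
step_arm(
  fingers=[0, 0, 0, 0, 0],
  xyz=[
    [0, 0, 0],
    [0, 0, 0],
    [0, 0, 0],
    [0, 0, 0],
    [0, 0, 0],
  ],
  rot=[
    [0, 0, 0],
    [0, 0, 0],
    [0, 0, 0],
    [0, 0, 0],
    [0, 0, 0],
  ],
)

```text
clock: 6.72
ee_pos: [660.9, -170.4, 121.9]
tool_rot: [-3.141, 0.0, 0.382]
wrist_force: [0.7, -0.4, -0.5]
width: -0.4
grip_force: 0.0
```

Emit:
step_arm(
  fingers=[0, 0, 0, 0, 0],
  xyz=[
    [0, 0, 0],
    [0, 0, 0],
    [0, 0, 0],
    [0, 0, 0],
    [0, 0, 0],
  ],
  rot=[
    [0, 0, 0],
    [0, 0, 0],
    [0, 0, 0],
    [0, 0, 0],
    [0, 0, 0],
  ],
)

```text
clock: 7.13
ee_pos: [661.0, -170.4, 122.0]
tool_rot: [-3.142, 0.0, 0.382]
wrist_force: [-0.0, -0.5, 0.2]
width: -0.3
grip_force: 0.0
```

Emit:
step_arm(
  fingers=[0, 0, 0, 0, 0],
  xyz=[
    [0, 0, 0],
    [0, 0, 0],
    [0, 0, 0],
    [0, 0, 0],
    [0, 0, 0],
  ],
  rot=[
    [0, 0, 0],
    [0, 0, 0],
    [0, 0, 0],
    [0, 0, 0],
    [0, 0, 0],
  ],
)

```text
clock: 7.55
ee_pos: [660.9, -170.4, 122.0]
tool_rot: [-3.142, 0.0, 0.382]
wrist_force: [0.0, -0.2, -0.1]
width: 0.2
grip_force: 0.0
```

Emit:
step_arm(
  fingers=[0, 0, 0, 0, 0],
  xyz=[
    [0, 0, 0],
    [0, 0, 0],
    [0, 0, 0],
    [0, 0, 0],
    [0, 0, 0],
  ],
  rot=[
    [0, 0, 0],
    [0, 0, 0],
    [0, 0, 0],
    [0, 0, 0],
    [0, 0, 0],
  ],
)

```text
clock: 7.97
ee_pos: [660.9, -170.4, 122.0]
tool_rot: [-3.142, 0.0, 0.382]
wrist_force: [0.7, 0.3, -0.3]
width: -0.3
grip_force: 0.0
```

Emit:
step_arm(
  fingers=[0, 0, 0, 0, 0],
  xyz=[
    [0, 0, 2.0],
    [0, 0, 2.0],
    [0, 0, 2.0],
    [-1.8, -2.2, 0],
    [-1.8, -2.2, 0],
  ],
  rot=[
    [0, 0, 0],
    [0, 0, 0],
    [0, 0, 0],
    [0, 0, 0],
    [0, 0, 0],
  ],
)

```text
clock: 8.38
ee_pos: [626.4, -214.2, 183.9]
tool_rot: [3.139, -0.003, 0.385]
wrist_force: [-1.0, -0.5, -1.1]
width: -0.3
grip_force: 0.0
```

Emit:
step_arm(
  fingers=[0, 0, 0, 0, 0],
  xyz=[
    [-1.8, -2.2, 0],
    [-1.8, -2.2, 0],
    [-1.8, -2.2, 0],
    [-1.8, -2.2, 0],
    [-1.8, -2.2, 0],
  ],
  rot=[
    [0, 0, 0],
    [0, 0, 0],
    [0, 0, 0],
    [0, 0, 0],
    [0, 0, 0],
  ],
)

```text
clock: 8.8
ee_pos: [534.0, -325.3, 182.2]
tool_rot: [3.141, -0.0, 0.382]
wrist_force: [0.7, -0.1, 0.1]
width: 0.1
grip_force: 0.0
```

Emit:
step_arm(
  fingers=[0, 0, 0, 0, 0],
  xyz=[
    [-1.9, -2.1, 0],
    [0, 0, -3.0],
    [0, 0, -3.0],
    [0, 0, -2.7],
    [0, 0, 0],
  ],
  rot=[
    [0, 0, 0],
    [0, 0, 0],
    [0, 0, 0],
    [0, 0, 0],
    [0, 0, 0],
  ],
)

```text
clock: 9.22
ee_pos: [512.6, -343.1, 89.7]
tool_rot: [-3.134, 0.004, 0.381]
wrist_force: [-0.7, 0.8, -0.8]
width: -0.2
grip_force: 0.0
```

```bash
python3 - <<'E'
from h import *
a=robot.snapshot("wrist")[:,:,::-1];b=robot.snapshot("scene")[:,:,::-1]
b=cv2.resize(b[140:300,80:250],(408,384),interpolation=cv2.INTER_CUBIC)
im=np.hstack([cv2.resize(a,(390,384)),b]);cv2.imwrite("pics/w3.png",im)
print(robot.get_state()["ee_pos"])
E
```

```text
[ 515.37939555 -344.94701796   94.61383426]
```

View pics/w3.png

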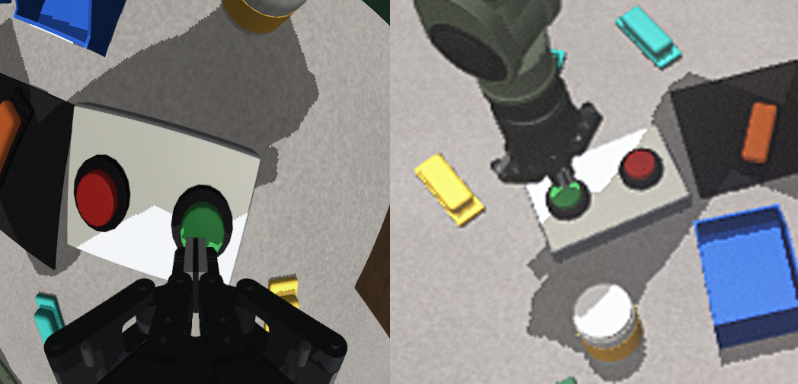

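The fingertips are over the green cap (wrist (200,235), scene (565,190)), well away from red. I'm pressing slowly.

Emit:
step_arm(
  fingers=[0, 0, 0, 0, 0],
  xyz=[
    [0, 0, -1.0],
    [0, 0, -0.9],
    [0, 0, -0.3],
    [0, 0, -0.2],
    [0, 0, -0.2],
  ],
  rot=[
    [0, 0, 0],
    [0, 0, 0],
    [0, 0, 0],
    [0, 0, 0],
    [0, 0, 0],
  ],
)

```text
clock: 9.73
ee_pos: [516.0, -345.3, 69.2]
tool_rot: [3.142, -0.0, 0.382]
wrist_force: [-1.5, 0.2, 2.9]
width: -0.2
grip_force: 1.1
```

Emit:
step_arm(
  fingers=[0, 0, 0, 0],
  xyz=[
    [0, 0, -0.2],
    [0, 0, -0.1],
    [0, 0, 0],
    [0, 0, 0],
  ],
  rot=[
    [0, 0, 0],
    [0, 0, 0],
    [0, 0, 0],
    [0, 0, 0],
  ],
)

```text
clock: 10.07
ee_pos: [516.0, -345.3, 66.4]
tool_rot: [3.142, -0.0, 0.382]
wrist_force: [-1.4, 3.0, 3.7]
width: -0.3
grip_force: 1.9
```

Force is rising along the spring, so I'm pressing a little further, until it stops.

Emit:
step_arm(
  fingers=[0, 0, 0, 0, 0],
  xyz=[
    [0, 0, -0.1],
    [0, 0, -0.1],
    [0, 0, -0.1],
    [0, 0, 0],
    [0, 0, 0],
  ],
  rot=[
    [0, 0, 0],
    [0, 0, 0],
    [0, 0, 0],
    [0, 0, 0],
    [0, 0, 0],
  ],
)

```text
clock: 10.48
ee_pos: [516.1, -345.4, 64.6]
tool_rot: [3.141, -0.0, 0.382]
wrist_force: [-4.2, 5.0, 14.7]
width: 0.2
grip_force: 7.2
```

The force is 15 N, up sharply past the 5 N spring force, so the button is against its stop. I'm lifting clear.

Emit:
step_arm(
  fingers=[0, 0, 0, 0, 0],
  xyz=[
    [0, 0, 1.0],
    [0, 0, 2.5],
    [0, 0, 3.0],
    [0, 0, 3.0],
    [0, 0, 3.0],
  ],
  rot=[
    [0, 0, 0],
    [0, 0, 0],
    [0, 0, 0],
    [0, 0, 0],
    [0, 0, 0],
  ],
)

```text
clock: 10.9
ee_pos: [515.9, -345.6, 189.0]
tool_rot: [3.141, 0.0, 0.382]
wrist_force: [0.1, -0.2, -0.6]
width: 0.4
grip_force: 0.0
```

Emit:
step_arm(
  fingers=[0, 0, 0, 0, 0],
  xyz=[
    [0, 0, 2.0],
    [0, 0, 0],
    [0, 0, 0],
    [0, 0, 0],
    [0, 0, 0],
  ],
  rot=[
    [0, 0, 0],
    [0, 0, 0],
    [0, 0, 0],
    [0, 0, 0],
    [0, 0, 0],
  ],
)

```text
clock: 11.32
ee_pos: [515.2, -344.9, 206.3]
tool_rot: [-3.139, 0.001, 0.382]
wrist_force: [0.5, -0.0, -0.1]
width: -0.1
grip_force: 0.0
```

```bash
python3 - <<'E'
from h import *
print(robot.get_state()["wrist_force"]);print(robot.sign_off())
E
```

```text
[ 0.49335749 -0.03269893 -0.07368249]
the job is handed in; nothing more can be done
None
```

I pointed at the round amber lamp and then the empty bin for about 2 s each, pressed green to its stop (15 N), moved clear and handed the job in at about 11 s; no unwanted contact showed, but sign-off returned no verdict.

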